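# Draw up the cramp on the wide panel

## Robot

A 6-joint arm with a two-finger parallel gripper is mounted at the origin on the work surface. World frame = base frame: x ahead of the robot, y to its left, z up, the work surface at z = 0. Lengths are in m, angles in rad, forces in N, time in s.
With the tool pointing down it reaches from about 0.25 to 0.775 m from the base axis. Payload 4 kg.
Tool frame: the origin (TCP) lies midway between the tips of the shut fingers; the grasp point (between the pads) lies 19 mm behind it (bot.tcp_to_grasp is the distance from the TCP to the grasp point, in m); z points along the fingers, y is the line along which they close (so a half turn about z gives the same grasp; the last joint's range is limited). The gripper opens to 85 mm and grips with 20 to 120 N. Pads are 22 mm wide; open, the fingers measure 114 mm over their backs; the gripper's body (76 mm by 85 mm) begins 54 mm behind the grasp point. The pads swing forward as they close: fully open they stand 13 mm farther back than shut.
Start: joints at [1.103, 0.087, 1.371, -0, 1.684, -0.103], TCP at [0.196, 0.514, 0.231] pointing down, gripper open.
Joint ranges: [-3.1, 3.1], [-0.76, 2.03], [0.27, 2.55], [-1.08, 4.22], [0.17, 2.65], [-2.57, 2.57]. Speed limits (rad/s): [2.79, 2.79, 3.14, 3.14, 3.14, 3.14].

## Interface

Orientations are given as a unit quaternion [w, x, y, z].
In Python, from station import status, grab_frame, workorder, bot gives the robot as it stands.
- The arm moves only by the shell command python3 -m crank 'ROWS' [FORCE]. ROWS is a JSON object of lists of equal length, an entry for each row: "xyz": the shift along the tool's x, y, z in cm, a list of three; "dr": the turn, a rotation vector about the tool's x, y, z in rad, a list of three; "grip": the closure, from 0 (fully open) to 1 (shut). A call has 1 to 10 rows; each row is the pose to reach, as a shift and turn from the pose commanded when the call began, along the tool's axes at that moment; what a row does not reach only later rows make up. A row lasts 1/8 s, in which the tool goes at most 62.5 mm and 10.7 degrees, less where a joint would pass 70% of its speed; a pose out of reach is approached as far as the arm can. A call with a gripper value outside its range is refused whole. The fingers move at their own pace and stop on an object; FORCE is the grip in N (left out, the last holds). Time passes only in rows, so rows that repeat a pose let the fingers close. It gives the time, the measured TCP pose, the force, the opening and the grip force at its end, in the units of the state.
- status.get_state(): the state, without advancing time (a new reading comes with each control period).
- grab_frame(name): name is "side" or "top" or "wrist"; returns a dict with "image" (384x512x3 uint8, blue, green, red), "mtx" (3x3 intrinsics, pixels), "dist" ([k1, k2, p1, p2, k3] as OpenCV has them; the pictures are not rectified), "view" (4x4, takes a point from world to camera coordinates). Camera axes: x right, y down, z forward; pixel columns grow to the right and rows downward; lengths in m; the calibration is good to about 2 mm. A picture is of the moment at which its call begins. There is no depth.
- workorder.finish_job(): hands the job in; it is judged then, once.
The state is a dict: "time": time; "joints": joint angles; "joint_vel": joint speeds; "effort": joint torques, N m; "tool_pos": TCP position; "ee_rot": TCP orientation; "wrist_force": force on the tool from outside, world axes, zero at the start; "wrist_torque": the same for the moment, N m; "finger_gap": finger opening in m; "grip_force": force on a finger pad.
Only numpy, scipy, OpenCV 4.12 (cv2) and the standard library are available. Lean on these libraries where they do the work, as an engineer would, in place of code of your own. Each camera call takes 0.05 s, during which the arm holds its last target. There are 200 camera calls.

## Task

Two printed panels lie on the bench, each with a screw cramp (a turnbuckle with a handle bar) across it that pulls its two aluminium edge rails together. Tighten the cramp on the wide panel: swing its bar over to the other side as far as it will go, so both rails draw in against the panel. Leave the cramp on the narrow panel as it is.

Things in the scene. Friction and masses are not known exactly. Their poses are not given: they have to be found in the camera images.
- wide_screw (a joint): Turn of the wide panel's turnbuckle (rad). 0 = slack, bar leans 0.6 from upright to the +y side of wide_middle; 0.6 = bar upright; 1.6 = firm stop, tight, bar leans 1.0 to the -y side. Starts at 0 to 0.2. Each rad draws each rail in by 5 mm. Stiff (0.2 N m: 2 N at the knob, 5 N half-way down the bar), stays where left. The panel is fixed to the bench.
- wide_knob (a point): Centre of the round black knob (18 mm diameter) at the end of the 10 mm thick steel bar that stands out of the middle of the wide panel's turnbuckle, 95 mm from the turning axis. It swings in the upright plane square to that axis through wide_middle. It starts 153 to 163 mm above the bench.
- wide_middle (a point): Middle of the wide panel's turnbuckle (open steel frame 100 mm long, 28 across) on its axis, 75 mm above the bench, 41 above the panel (180 x 200 mm). Its x is the level turning axis, from rail to rail; y is level, the way the bar swings; z up; fixed, does not turn. Nothing but the bar stands above the panel within 35 mm of its swing plane; a tape measure and a bracket lie near the corners.
- narrow_knob (a point): Centre of the like black knob on the bar of the other cramp, the one to leave alone: narrow panel (100 x 180 mm), plain round closed steel body 68 mm long. The two panels may lie either way round, left or right.

How it is judged:
At the end, for the whole second after the job is handed in: The wide panel's screw is turned to within 0.2 rad (11 degrees) of its tight stop (joint above 1.4 rad) and at rest, and the narrow panel's bar is where it was (knob within 20 mm) (value of joint wide_screw above 1.4 rad and velocity of joint wide_screw between -0.05 and 0.05 rad/s and distance of narrow_knob from where it was at the start of the episode below 0.02 m); the robot touches nothing.
It fails at once if the narrow panel's cramp is turned (its knob moves more than 20 mm) (distance of narrow_knob from where it was at the start of the episode above 0.02 m).
It also fails if it takes over 29 s, if anything falls off the work surface, if the arm or the gripper's body presses on something with over 40 N, if the wrist force passes 120 N, or if a joint passes its speed limit or range.

## Working session

There is one attempt and no reset: what is moved stays moved. The work goes in short steps, Python scripts to look and compute and a shell command to move; the robot and the scene stay as the last step left them, time stands still between calls to the robot, and variables do not carry over. Pictures are saved under pics/ and viewed, at most 10 in all, crops included, and the job is handed in when it is done.

```bash
mkdir -p pics; ls
python3 - <<'E'
from station import status, grab_frame
import cv2, numpy as np
s=status.get_state(); print(s['time'],s['tool_pos'],s['ee_rot'],s['finger_gap'])
for n in ("top","side"):
    f=grab_frame(n); cv2.imwrite(f"pics/{n}0.png",f["image"]); np.savez(f"pics/{n}0.npz",**f)
E
```

```text
pics
0.0 [0.19597438 0.51335995 0.2301108 ] [-3.38831547e-04  1.81368632e-01  9.83414526e-01 -1.08417497e-03] 0.08555922437012918
```

View pics/top0.png

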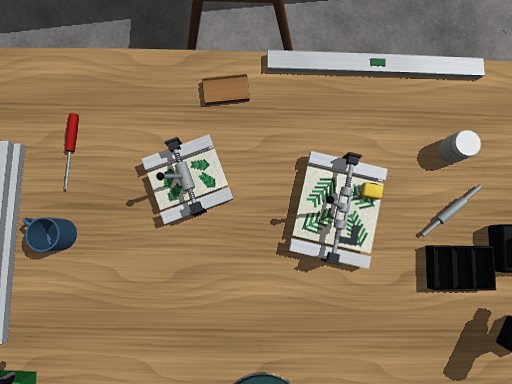

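View pics/side0.png

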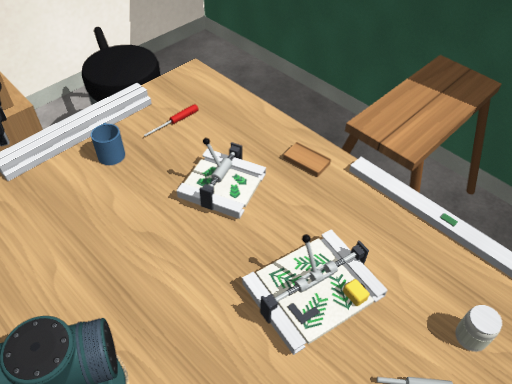

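The top view shows the wide panel on the right, with its knob near (330,199) and its axis running from (352,158) to (333,258). The narrow panel is on the left, knob near (160,176). In the side view the wide knob is near (306,239) and the narrow one near (207,141).

Run:
```python
import cv2, numpy as np
a=cv2.imread("pics/top0.png")[145:275,280:400]; b=cv2.imread("pics/side0.png")[225:355,235:395]
a=cv2.resize(a,None,fx=3,fy=3,interpolation=cv2.INTER_CUBIC); b=cv2.resize(b,None,fx=2.7,fy=2.7,interpolation=cv2.INTER_CUBIC)
c=np.zeros((400,800,3),np.uint8); c[:390,:360]=a; c[:b.shape[0],362:362+b.shape[1]]=b[:400]; cv2.imwrite("pics/c1.png",c)
```

```text
(no output)
```

View pics/c1.png

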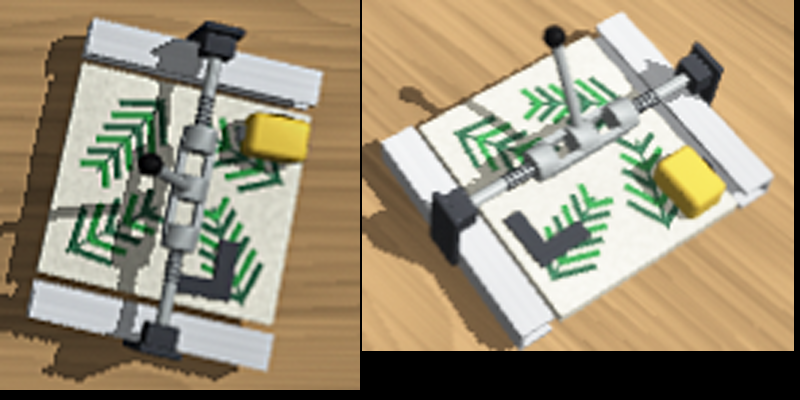

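The crop shows the knob at top (330,199.3) and side (306.1,238.7). The collar centres are at top (346.7,190.7) and (340,224), and at side (302,284.3) and (330.9,267.6).

```bash
cat > h.py <<'E'
import cv2, numpy as np
def ray(f,p):
    n=cv2.undistortPoints(np.array([[p]],float),f["mtx"],f["dist"])[0,0]
    R,t=f["view"][:3,:3],f["view"][:3,3]
    return -R.T@t, R.T@np.array([n[0],n[1],1])
def onz(f,p,z):
    c,d=ray(f,p); return c+d*(z-c[2])/d[2]
def tri(*fp):
    A=np.zeros((3,3));b=np.zeros(3)
    for f,p in fp:
        c,d=ray(f,p); d/=np.linalg.norm(d); M=np.eye(3)-np.outer(d,d); A+=M;b+=M@c
    return np.linalg.solve(A,b)
E
python3 - <<'E'
from h import *
np.set_printoptions(precision=4,suppress=True)
t=np.load("pics/top0.npz"); s=np.load("pics/side0.npz")
K=tri((t,(330,199.3)),(s,(306.1,238.7))); print("knob",K,"narrow",tri((t,(160,176)),(s,(207,141))))
for p in((350,173.3),(346.7,190.7),(340,224),(336,245)): print("top",onz(t,p,.075))
for p in((302,284.3),(330.9,267.6)): print("side",onz(s,p,.075))
print(tri((t,(346.7,190.7)),(s,(330.9,267.6))),tri((t,(340,224)),(s,(302,284.3))))
from station import bot; print([x for x in dir(bot) if x[0]!='_'])
E
```

```text
knob [ 0.5238 -0.1351  0.1563] narrow [0.568  0.233  0.1633]
top [ 0.5972 -0.2039  0.075 ]
top [ 0.5543 -0.1951  0.075 ]
top [ 0.4738 -0.1776  0.075 ]
top [ 0.424  -0.1674  0.075 ]
side [ 0.4761 -0.1747  0.075 ]
side [ 0.5535 -0.1916  0.075 ]
[ 0.5528 -0.1933  0.0782] [ 0.4736 -0.1763  0.0799]
['Unreachable', 'tcp_to_grasp']
```

Results: the middle is at (0.514,-0.185,0.075) and the swing direction y' is (0.213,0.977). The knob is 51 mm out and 81 mm up, so its radius is 96 mm, which matches the given 95, and the screw is at about 0.04. I'll push with shut fingers from the +y' side, first moving to y'=+90 mm at a safe height.

```bash
python3 -m crank '{"xyz":[[-53.3,-45.1,0],[-53.3,-45.1,0],[-53.3,-45.1,0],[-53.3,-45.1,0],[-53.3,-45.1,0],[-53.3,-45.1,0],[-53.3,-45.1,0],[-53.3,-45.1,0],[-53.3,-45.1,0],[-53.3,-45.1,0]],"dr":[[0,0,-0.15],[0,0,-0.15],[0,0,-0.15],[0,0,-0.15],[0,0,-0.15],[0,0,-0.15],[0,0,-0.15],[0,0,-0.15],[0,0,-0.15],[0,0,-0.15]],"grip":[1,1,1,1,1,1,1,1,1,1]}' 40
```

```text
time: 1.35
tool_pos: [0.4984, -0.0355, 0.2309]
ee_rot: [-0.0, 0.107, 0.994, 0.0]
wrist_force: [0.5, 1.0, 0.1]
finger_gap: -0.0001
grip_force: 0.0
```

```bash
python3 -m crank '{"xyz":[[-4.7,-5.3,0],[-4.7,-5.3,0],[-4.7,-5.3,0],[-4.7,-5.3,0]],"dr":[[0,0,0],[0,0,0],[0,0,0],[0,0,0]],"grip":[1,1,1,1]}'
python3 - <<'E'
from station import status, grab_frame
from h import *
np.set_printoptions(precision=4,suppress=True)
s=status.get_state(); R=np.array([[-.977,.213,0],[.213,.977,0],[0,0,-1]])
print(s['time'],s['tool_pos'],"middle in tool cm",100*R.T@(np.array([.514,-.185,.075])-s['tool_pos']))
i=np.hstack([cv2.resize(grab_frame(n)["image"],(400,300)) for n in("wrist","side")]); cv2.imwrite("pics/w1.png",i)
E
```

```text
time: 1.85
tool_pos: [0.532, -0.094, 0.2314]
ee_rot: [-0.0, 0.106, 0.994, 0.0]
wrist_force: [0.1, -0.5, 0.6]
finger_gap: 0.0002
grip_force: 0.0
1.85 [ 0.532  -0.094   0.2314] middle in tool cm [-0.1758 -9.2767 15.6384]
```

View pics/w1.png

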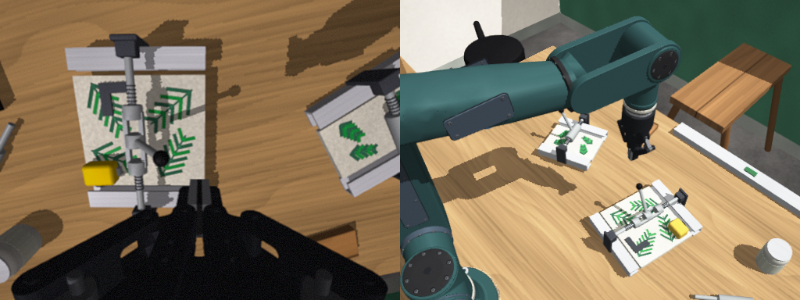

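The wrist view shows the knob at (161,158) in the left half, between the fingertips and the turnbuckle, with the tool square to the axis. The side view shows the gripper well clear. I'll descend beside the knob and check lateral alignment by projecting the measured knob into the wrist picture.

```bash
python3 -m crank '{"xyz":[[-0.2,0,5],[-0.2,0,9.6],[-0.2,0,9.6],[-0.2,0,9.6]],"dr":[[0,0,0],[0,0,0],[0,0,0],[0,0,0]],"grip":[1,1,1,1]}'
python3 - <<'E'
from station import status, grab_frame
from h import *
np.set_printoptions(precision=4,suppress=True)
s=status.get_state(); R=np.array([[-.977,.213,0],[.213,.977,0],[0,0,-1]])
print("middle in tool cm",100*R.T@(np.array([.514,-.185,.075])-s['tool_pos']))
f=grab_frame("wrist"); v=f["view"]
print(cv2.projectPoints(np.array([[.5238,-.1351,.1563],s['tool_pos'],[.514,-.185,.075]]),cv2.Rodrigues(v[:3,:3])[0],v[:3,3],f["mtx"],f["dist"])[0].squeeze())
cv2.imwrite("pics/w2.png",f["image"])
E
```

```text
time: 2.45
tool_pos: [0.5354, -0.0954, 0.1375]
ee_rot: [0.002, 0.107, 0.994, -0.0]
wrist_force: [0.5, -0.2, 0.0]
finger_gap: 0.0002
grip_force: 0.0
middle in tool cm [ 0.1873 -9.2074  6.253 ]
[[175.8892 254.4079]
 [256.9037 242.6368]
 [140.0746 203.4194]]
```

View pics/w2.png

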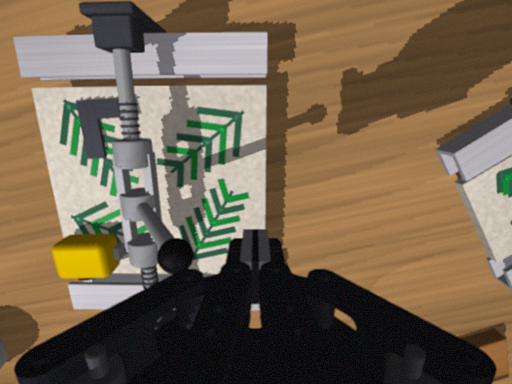

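The predicted knob (175.9,254.4) and middle (140,203) match the picture at about (175,255) and (139,205). The tool is within 2 mm of the swing plane. Now I'll push along the arc.

```bash
python3 -m crank '{"xyz":[[0.2,-2,0],[0.2,-4,0],[0.2,-6,0],[0.2,-7.5,0],[0.2,-9,0],[0.2,-10.2,0],[0.2,-11.2,0.3],[0.2,-12.2,0.9],[0.2,-13.2,1.7],[0.2,-13.2,1.7]],"dr":[[0,0,0],[0,0,0],[0,0,0],[0,0,0],[0,0,0],[0,0,0],[0,0,0],[0,0,0],[0,0,0],[0,0,0]],"grip":[1,1,1,1,1,1,1,1,1,1]}'
python3 - <<'E'
from station import status, grab_frame
from h import *
np.set_printoptions(precision=4,suppress=True)
s=status.get_state(); R=np.array([[-.977,.213,0],[.213,.977,0],[0,0,-1]])
print("middle in tool cm",100*R.T@(np.array([.514,-.185,.075])-s['tool_pos']))
a=grab_frame("wrist");b=grab_frame("side"); v=b["view"]
th=np.array([.6,.8,.9,1.0]); P=np.array([.514,-.185,.075])+.095*np.c_[-np.sin(th)*.213,-np.sin(th)*.977,np.cos(th)]
for f in(a,b):
    v=f["view"];print(cv2.projectPoints(P,cv2.Rodrigues(v[:3,:3])[0],v[:3,3],f["mtx"],f["dist"])[0].squeeze())
i=np.hstack([cv2.resize(a["image"],(400,300)),cv2.resize(b["image"][200:350,220:420],(400,300))]); cv2.imwrite("pics/w3.png",i)
E
```

```text
time: 3.75
tool_pos: [0.5038, -0.2255, 0.1173]
ee_rot: [-0.001, 0.108, 0.994, -0.001]
wrist_force: [-0.3, 0.4, 0.9]
finger_gap: 0.0001
grip_force: 0.0
middle in tool cm [-0.131   4.1733  4.2332]
[[230.9904 282.0211]
 [203.7207 267.2312]
 [194.1122 259.7088]
 [187.0044 252.3356]]
[[338.2199 275.3987]
 [341.88   283.96  ]
 [343.3044 288.1218]
 [344.4353 292.1344]]
```

View pics/w3.png

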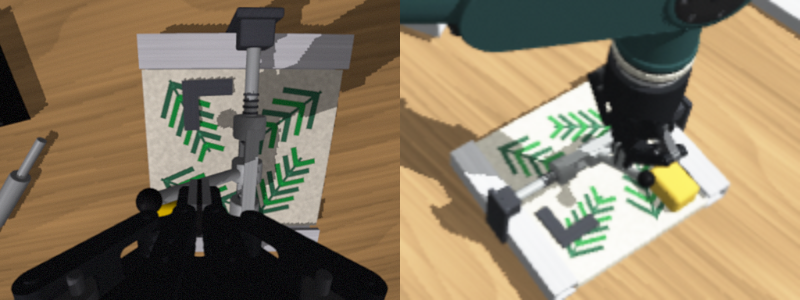

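Both views put the knob at a lean of 0.95–1.0: wrist (189,256), side (343.5,290). That means the screw is at about 1.55. A small final nudge to the stop, then I'll retreat up and back.

```bash
python3 -m crank '{"xyz":[[0,-0.2,0.15],[0,-0.3,0.2],[0,-0.3,0.2]],"dr":[[0,0,0],[0,0,0],[0,0,0]],"grip":[1,1,1]}'; python3 -m crank '{"xyz":[[0,1.5,-1],[0,2.5,-4],[0,3,-9],[0,3,-14],[0,3,-14],[0,8,-14],[0,14,-14],[0,18,-14],[0,18,-14]],"dr":[[0,0,0],[0,0,0],[0,0,0],[0,0,0],[0,0,0],[0,0,0],[0,0,0],[0,0,0],[0,0,0]],"grip":[1,1,1,1,1,1,1,1,1]}'
python3 - <<'E'
from station import grab_frame
from h import *
t=grab_frame("top");b=grab_frame("side")
th=np.array([.8,.9,1.0]); P=np.array([.514,-.185,.075])+.095*np.c_[-np.sin(th)*.213,-np.sin(th)*.977,np.cos(th)]
for f in(t,b):
    v=f["view"];print(cv2.projectPoints(P,cv2.Rodrigues(v[:3,:3])[0],v[:3,3],f["mtx"],f["dist"])[0].squeeze())
cv2.imwrite("pics/w4.png",np.hstack([cv2.resize(t["image"][130:280,130:400],(432,240)),cv2.resize(b["image"][120:350,150:400],(350,322))[:240*1]]) if 0 else np.hstack([cv2.resize(t["image"][130:280,270:400],(390,450)),cv2.resize(b["image"][120:345,160:365],(410,450))]))
E
```

```text
time: 4.22
tool_pos: [0.5041, -0.227, 0.1168]
ee_rot: [0.0, 0.107, 0.994, 0.0]
wrist_force: [-0.1, 2.2, 2.1]
finger_gap: -0.0001
grip_force: 1.4
time: 5.35
tool_pos: [0.5419, -0.0483, 0.2554]
ee_rot: [-0.001, 0.105, 0.994, 0.0]
wrist_force: [-0.6, -0.3, 0.5]
finger_gap: -0.0001
grip_force: 0.0
[[380.11424361 212.00169493]
 [381.6634816  212.83453094]
 [382.77373495 213.59325565]]
[[341.88003084 283.95998716]
 [343.30435782 288.12182307]
 [344.43533911 292.13444666]]
```

View pics/w4.png

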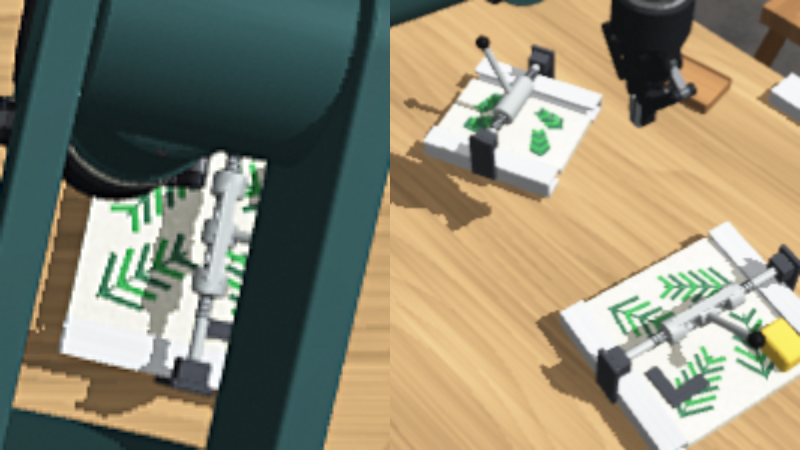

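In the side view the wide knob is at about (343.5,289), a lean of roughly 0.93. That puts the screw at about 1.5, where the 1.4 limit would show at row 284. The narrow knob is still at (206.5,141.5), and the arm is clear.

```bash
python3 -c "
from station import workorder; print(workorder.finish_job())"
```

```text
the job is handed in; nothing more can be done
None
```

I swung the wide panel's bar over to the -y side and handed the job in. The cameras put the screw at about 1.5 rad (it needs over 1.4), though I didn't feel the firm stop at 1.6. The narrow panel's cramp hasn't moved, and the arm ended clear of everything.

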